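# Sort the bench things into the four-bay frame

## Robot

A 6-joint arm with a two-finger parallel gripper is mounted at the origin on a cart in front of the work surface, level with it; the furniture and walls round the work are solid. World frame = base frame: x ahead of the robot, y to its left, z up, the work surface at z = 0. Lengths are in m, angles in rad, forces in N, time in s.
With the tool pointing down it reaches from about 0.225 to 0.725 m from the base axis. Payload 3.1 kg.
Tool frame: the origin (TCP) lies on the centre line of the jaws, within the pads' length; the fingertips stand 8 mm ahead of it and the grasp point (between the pads) lies 11 mm behind it; z points along the fingers, y is the line along which they close (so a half turn about z gives the same grasp; the last joint's range is limited). The gripper opens to 85 mm and grips with 20 to 120 N. Pads are 22 mm wide; open, the fingers measure 114 mm over their backs; the gripper's body (76 mm by 85 mm) begins 54 mm behind the grasp point. The pads swing forward as they close: fully open they stand 13 mm farther back than shut.
Start: joints at [1.192, 0.048, 0.099, 1.622, 0, 1.443], TCP at [0.13, 0.509, 0.239] pointing down, gripper open.
Joint ranges: [-2.91, 2.91], [-0.99, 1.94], [-1.21, 1.42], [-2.12, 2.29], [-1.49, 1.47], [-3.14, 3.14]. Speed limits (rad/s): [2.79, 2.79, 3.14, 3.14, 3.14, 3.14].

## Interface

Orientations are given as a 3x3 rotation matrix whose columns are the frame's x, y, z axes.
In Python, from plant import sensors, grab_frame, camera_model, ctrl gives the robot as it stands.
- The arm moves only by the shell command python3 -m pendant 'ROWS' [FORCE]. ROWS is a JSON list of rows, 1 to 8 of them, each of 7 numbers: a rotation vector rx, ry, rz in rad, then dx, dy, dz in m, then the finger opening in m; each row is the pose to reach, as a shift and turn from the pose commanded when the command began, along the tool's axes at that moment; what a row does not reach only later rows make up. A row lasts 1/8 s, in which the tool goes at most 0.0625 m and 0.188 rad, less where a joint would pass 70% of its speed; a pose out of reach is approached as far as the arm can. The fingers move at their own pace and stop on an object; FORCE is the grip in N (left out, the last holds). Time passes only in rows, so rows that do not move let the fingers close. It prints the time, the measured TCP pose, the force, the opening and the grip force at its end.
- sensors.get_obs(): the state, without advancing time (a new reading comes with each control period).
- grab_frame(name): name is "scene" or "top"; returns the picture (400x640x3 uint8, red, green, blue); there is no depth.
- camera_model(name): a dict with "mtx" (3x3 intrinsics, pixels), "k1" (the pictures are not rectified: a ray, as slopes to the right and down, at radius r is drawn at 1 + k1 r^2 times it, then the intrinsics apply), "cam_to_world" (4x4, takes a point from camera to world coordinates). Camera axes: x right, y down, z forward; pixel columns grow to the right and rows downward; lengths in m; the calibration is good to about 2 mm. A picture is of the moment at which its call begins. camera_model takes no time and is no camera call.
- ctrl.finish_job(): hands the job in; it is judged then, once.
The state is a dict: "t": time; "qpos": joint angles; "qvel": joint speeds; "joint_efforts": joint torques, N m; "position": TCP position; "tcp_rot": TCP orientation; "ft_force": force on the tool from outside, world axes, zero at the start; "ft_torque": the same for the moment, N m; "width": finger opening in m; "finger_force": force on a finger pad.
Only numpy, scipy, OpenCV 4.12 (cv2) and the standard library are available. Lean on these libraries where they do the work, as an engineer would, in place of code of your own. Each camera call takes 0.05 s, during which the arm holds its last target. There are 200 camera calls.

## Task

Sort the things lying on the bench into the coloured bays of the wooden sorting frame: the amber dropper bottle standing upright in the white bay, the brass weight and the folded loupe side by side in the blue bay, the pale pebble in the cork bay and the eraser in the green bay. Each goes right inside its bay, on the bay's floor, the weight upright and the loupe and eraser flat. Never let the bottle tip over, and leave the green pencil where it is.

Things in the scene. Friction and masses are not known exactly. Their poses are not given: they have to be found in the camera images.
- bottle: Amber dropper bottle with a black rubber teat, standing: 33 mm diameter, 102 mm tall; the round body goes up to 70 mm, the collar (24 mm) to 77 mm, the teat (13 mm) above it. The one among the things on the bench in front of the frame. Origin: centre of the underside, z up. Loose, under 0.1 kg
- weight: Brass weight, standing: round body 38 mm diameter, 33 mm high, with a knob of 18 mm diameter on top, 48 mm tall in all. Origin: centre of the underside, z up. Loose, about 0.16 kg
- loupe: Folded pocket loupe lying flat: two grey rounded metal plates one above the other, 50 mm (its x axis) by 28 mm (its y axis), 16 mm high. Grasp it across the 28 mm. Origin: centre of the underside, z up. Loose, about 0.06 kg
- stone: Smooth pale egg-shaped pebble, lying: 44 mm (its x axis) by 60 mm (its y axis), 32 mm high, widest about 16 mm up. Grasp it across the 44 mm. Origin: centre of the underside, z up. Loose, about 0.2 kg
- eraser: Blue and white eraser, lying: 21 mm (its x axis) by 45 mm (its y axis), 13 mm high. Grasp it across the 21 mm. Origin: centre of the underside, z up. Loose, about 0.03 kg
- white_bay: White lining covering the whole floor of one bay of a fixed four-bay wooden sorting frame; the lining is under 1 mm thick and level with the bench. Bay inside: 100 mm (its x axis) by 120 mm (its y axis); the walls round it are 5 mm thick, 10 mm high. The linings swap bays, the frame shifts and turns a little. Origin: centre of the bay's floor, z up
- blue_bay: Blue lining covering the whole floor of one bay of a fixed four-bay wooden sorting frame; the lining is under 1 mm thick and level with the bench. Bay inside: 100 mm (its x axis) by 120 mm (its y axis); the walls round it are 5 mm thick, 10 mm high. The linings swap bays, the frame shifts and turns a little. Origin: centre of the bay's floor, z up
- cork_bay: Brown cork lining covering the whole floor of one bay of a fixed four-bay wooden sorting frame; the lining is under 1 mm thick and level with the bench. Bay inside: 100 mm (its x axis) by 120 mm (its y axis); the walls round it are 5 mm thick, 10 mm high. The linings swap bays, the frame shifts and turns a little. Origin: centre of the bay's floor, z up
- green_bay: Green lining covering the whole floor of one bay of a fixed four-bay wooden sorting frame; the lining is under 1 mm thick and level with the bench. Bay inside: 100 mm (its x axis) by 120 mm (its y axis); the walls round it are 5 mm thick, 10 mm high. The linings swap bays, the frame shifts and turns a little. Origin: centre of the bay's floor, z up
- pencil: Green pencil, 123 mm long (its y axis), 7 mm thick, lying loose among the things, pointing roughly away from the robot; to be left where it is. Origin: centre of the underside

How it is judged:
By the outcome, as a careful person would: the job done as asked, in the order asked, and still so for the second after the job is handed in, with the robot touching nothing.
It also fails if it takes over 131 s, if anything falls off the work surface, if the arm or the gripper's body presses on something with over 40 N, if the wrist force passes 120 N, or if a joint passes its speed limit or range.

## Working session

There is one attempt and no reset: what is moved stays moved. The work goes in short steps, Python scripts to look and compute and a shell command to move; the robot and the scene stay as the last step left them, time stands still between calls to the robot, and variables do not carry over. Pictures are saved under pics/ and viewed, at most 14 in all, crops included, and the job is handed in when it is done.

```bash
ls; mkdir -p pics
python3 - <<'E'
from plant import sensors, grab_frame, camera_model, ctrl
import cv2, numpy as np
np.set_printoptions(precision=4,suppress=True)
for n in("scene","top"):
    cv2.imwrite(f"pics/{n}0.png",cv2.cvtColor(grab_frame(n),cv2.COLOR_RGB2BGR))
    m=camera_model(n);print(n,m)
o=sensors.get_obs();print(o['t'],o['position'],o['tcp_rot'],o['width'])
E
```

```text
pics
scene {'mtx': array([[375.4642,   0.    , 320.4089],
       [  0.    , 375.4642, 199.4004],
       [  0.    ,   0.    ,   1.    ]]), 'k1': -0.0660227751981026, 'cam_to_world': array([[-0.7725, -0.4412,  0.4566,  0.1553],
       [-0.6349,  0.5321, -0.5601,  0.4255],
       [ 0.0041, -0.7226, -0.6912,  0.6207],
       [ 0.    ,  0.    ,  0.    ,  1.    ]])}
top {'mtx': array([[491.2941,   0.    , 315.9443],
       [  0.    , 491.2941, 196.4979],
       [  0.    ,   0.    ,   1.    ]]), 'k1': 0.05317366341820718, 'cam_to_world': array([[ 0.0296, -0.9848,  0.1711,  0.3449],
       [-0.9994, -0.026 ,  0.023 , -0.0689],
       [-0.0182, -0.1717, -0.985 ,  1.106 ],
       [ 0.    ,  0.    ,  0.    ,  1.    ]])}
0.1 [0.1301 0.5081 0.2382] [[-0.9687  0.2482 -0.0008]
 [ 0.2482  0.9687 -0.002 ]
 [ 0.0003 -0.0021 -1.    ]] 0.08529814974222757
```

View pics/top0.png

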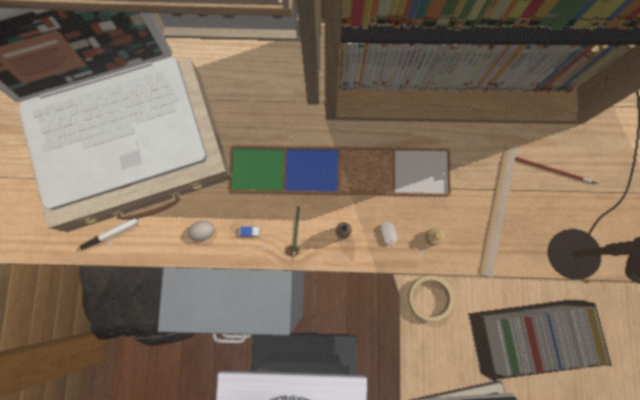

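View pics/scene0.png

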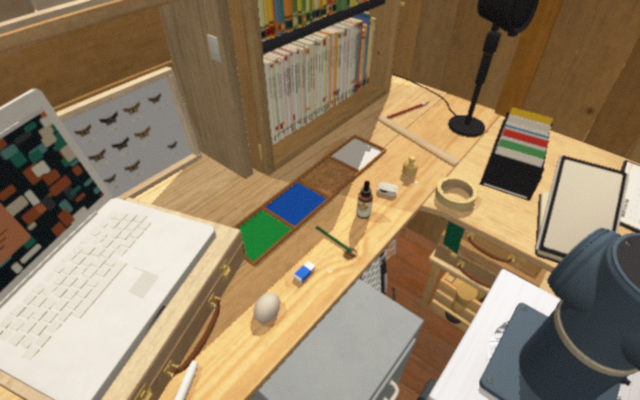

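The top view shows, left to right at row ~232: stone (202,231), eraser (249,232), pencil (296,232), bottle (343,230), loupe (388,233) and weight (434,237). The bays sit at row ~170: green (257), blue (312), cork (367) and white (421). The scene view shows all of these unobstructed: stone (266,308), eraser (304,271), bottle (364,200), loupe (387,190), weight (410,168).

```bash
cat > h.py <<'E'
from plant import sensors, grab_frame, camera_model, ctrl
import cv2, numpy as np
np.set_printoptions(precision=4,suppress=True)
def ray(n,px):
    m=camera_model(n);K=m['mtx'];k=m['k1'];T=m['cam_to_world']
    d=(np.array(px,float)-K[:2,2])/[K[0,0],K[1,1]]
    u=cv2.undistortPoints(np.array([[px]],float),K,np.array([k,0,0,0,0]))[0,0]
    return T[:3,3],T[:3,:3]@np.r_[u,1]
def plane(n,px,z):
    o,d=ray(n,px);return o+d*(z-o[2])/d[2]
def tri(a,b):
    (o1,d1),(o2,d2)=ray('top',a),ray('scene',b)
    s=np.linalg.lstsq(np.c_[d1,-d2],o2-o1,rcond=None)[0]
    p,q=o1+s[0]*d1,o2+s[1]*d2
    return (p+q)/2,np.linalg.norm(p-q)
def proj(n,P):
    m=camera_model(n);W=np.linalg.inv(m['cam_to_world']);
    return cv2.projectPoints(np.atleast_2d(P).astype(float),cv2.Rodrigues(W[:3,:3])[0],W[:3,3],m['mtx'],np.array([m['k1'],0,0,0,0]))[0][:,0]
def big(mask):
    c=max(cv2.findContours(mask.astype(np.uint8),cv2.RETR_EXTERNAL,cv2.CHAIN_APPROX_NONE)[0],key=cv2.contourArea)
    return c
E
python3 - <<'E'
from h import *
t=cv2.imread('pics/top0.png');s=cv2.imread('pics/scene0.png')
cv2.imwrite('pics/topc1.png',cv2.resize(t[140:265,180:340],None,fx=5,fy=4.7,interpolation=cv2.INTER_CUBIC)[:588])
cv2.imwrite('pics/topc2.png',cv2.resize(t[140:260,310:470],None,fx=5,fy=5,interpolation=cv2.INTER_CUBIC))
cv2.imwrite('pics/scc.png',cv2.resize(s[130:330,225:465],None,fx=3,fy=3,interpolation=cv2.INTER_CUBIC))
hs={n:cv2.cvtColor(i,cv2.COLOR_BGR2HSV) for n,i in(('top',t),('scene',s))}
for n in hs:
    for nm,lo,hi in(('green',(45,100,60),(75,255,255)),('blue',(105,150,60),(125,255,255)),):
        m=cv2.inRange(hs[n],lo,hi);c=big(m);M=cv2.moments(c)
        r=cv2.minAreaRect(c);b=cv2.boxPoints(cv2.minAreaRect(c))
        q=cv2.approxPolyDP(c,6,True)[:,0]
        print(n,nm,M['m10']/M['m00'],M['m01']/M['m00'],q.tolist());print(np.array([plane(n,p,0) for p in q])[:,:2].tolist())
E
```

```text
top green 258.02579769178544 169.3533119968965 [[236, 151], [233, 187], [281, 187], [281, 151]]
[[0.6394236821987361, 0.14603016491625692], [0.5540738642608254, 0.14809118861269138], [0.5569776622107641, 0.037814251783225936], [0.6421310442303761, 0.041343543674142516]]
top blue 312.66666666666663 162.0 [[313, 161]]
[[0.6201494316079039, -0.033762998103897664]]
scene green 261.02859597447224 233.59928816887577 [[261, 210], [239, 227], [253, 260], [290, 229]]
[[0.6489634319203348, 0.038322776111002266], [0.6483272276541981, 0.10691057681428856], [0.5575441442096012, 0.14980741782548668], [0.5569267222587369, 0.03864593842466568]]
scene blue 295.34044368600684 203.25554607508533 [[299, 184], [267, 206], [294, 224], [323, 199]]
[[0.6418051932242287, -0.08622926620746202], [0.6476384406306532, 0.020058028178264464], [0.5602073335801256, 0.02191424093314892], [0.5613848734683575, -0.08239740393251033]]
```

View pics/topc1.png

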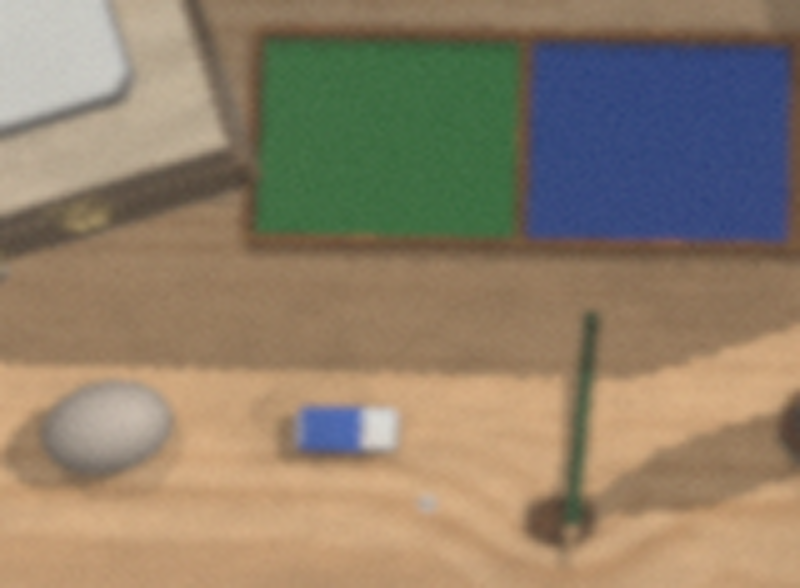

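View pics/topc2.png

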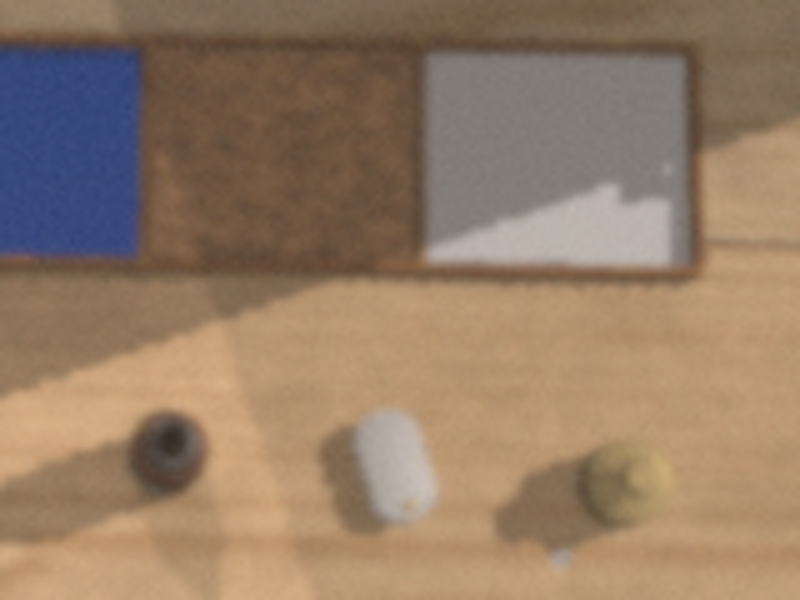

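View pics/scc.png

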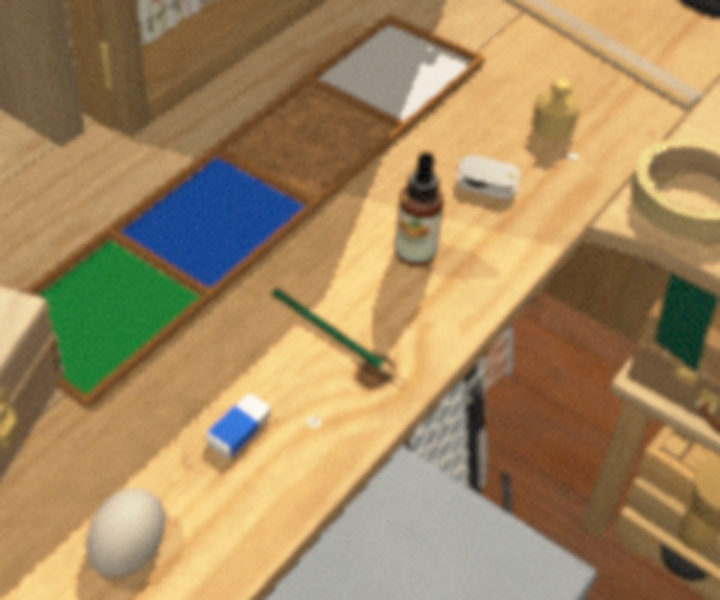

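The crops show the frame's bay corners clearly. In top pixels, green is about (232,148)-(284,190), blue (286,149)-(338,191), cork (339,150)-(394,193) and white (395,150)-(448,193). The pencil's near end lies on a wood knot at (293,250), and the laptop stand overlaps the far-left corner of the green bay in the scene view. Next I segment and triangulate.

```bash
cat > seg.py <<'E'
from h import *
t=cv2.imread('pics/top0.png');s=cv2.imread('pics/scene0.png')
H={'top':cv2.cvtColor(t,cv2.COLOR_BGR2HSV),'scene':cv2.cvtColor(s,cv2.COLOR_BGR2HSV)}
print('HSV wood/stone/loupe/weight/bottle',*[H['top'][y,x] for x,y in((220,245),(202,231),(388,233),(434,237),(343,230),(424,243))])
def seg(n,x0,y0,x1,y1,f):
    h=H[n][y0:y1,x0:x1].astype(int);c=big(cv2.morphologyEx(f(h).astype(np.uint8),cv2.MORPH_CLOSE,np.ones((3,3))))
    M=cv2.moments(c);r=cv2.minAreaRect(c);b=cv2.boxPoints(r)+[x0,y0]
    return np.array([M['m10']/M['m00']+x0,M['m01']/M['m00']+y0]),b,M['m00']
low=lambda v:(lambda h:(h[...,1]<v))
for nm,rt,rs,f,z in(('stone',(185,215,220,246),(245,285,290,327),low(70),.016),
  ('eraser',(236,222,262,242),(290,255,320,290),lambda h:(h[...,0]>95)&(h[...,1]>30)|(h[...,1]<45),.0065),
  ('loupe',(376,218,402,248),(374,178,402,200),low(60),.014)):
    ct,bt,at=seg('top',*rt,f);cs,bs,as_=seg('scene',*rs,f)
    P,e=tri(ct,cs);print(nm,ct,cs,'tri',P,e,'areas',at,as_)
    for n,b in(('top',bt),('scene',bs)):
        w=np.array([plane(n,p,z)[:2] for p in b]);a=w[1]-w[0];c=w[2]-w[1]
        print('  ',n,plane(n,ct if n=='top' else cs,z)[:2],'edges',np.linalg.norm(a),np.degrees(np.arctan2(a[1],a[0])),np.linalg.norm(c),np.degrees(np.arctan2(c[1],c[0])))
C1=lambda x,y:(180+(x+.5)/5-.5,140+(y+.5)/4.7-.5);C2=lambda x,y:(310+(x+.5)/5-.5,140+(y+.5)/5-.5);S=lambda x,y:(225+(x+.5)/3-.5,130+(y+.5)/3-.5)
print('teat',tri(C2(173,436),S(426,160)),'bottle shoulder top z.07',plane('top',C2(170,448),.072)[:2],'base scene',plane('scene',S(417,250),0)[:2])
print('knob',tri(C2(640,478),S(562,86)),'body top',plane('top',C2(622,486),.03)[:2],)
for nm,c in(('green',[C1(262,40),C1(525,42),C1(518,238),C1(255,235)]),('blue',[C1(531,44),C1(792,46),C1(790,241),C1(525,240)]),
  ('cork',[C2(145,50),C2(418,52),C2(420,265),C2(143,258)]),('white',[C2(427,52),C2(687,54),C2(692,268),C2(425,263)])):
    w=np.array([plane('top',p,0)[:2] for p in c]);print(nm,w.mean(0),w.tolist())
print('frame seam scene: g/b far,near; b/c; c/w',*[plane('scene',S(*p),.01)[:2] for p in((118,238),(205,293),(221,155),(310,203),(315,82),(398,125),(390,18),(480,60))])
print('pencil',plane('top',C1(592,315),.003)[:2],plane('top',C1(570,525),.003)[:2],plane('scene',S(278,293),.003)[:2],plane('scene',S(385,362),.003)[:2])
E
python3 seg.py
```

```text
HSV wood/stone/loupe/weight/bottle [ 15 108 194] [ 14  35 188] [ 12  25 185] [ 18 100 123] [13 70 66] [ 14  98 133]
stone [200.8062 230.5312] [266.4039 307.1385] tri [0.452  0.2126 0.0123] 0.002691158790560426 areas 368.0 500.5
   top [0.4505 0.2108] edges 0.05582421426463518 -88.50302847989842 0.042479122944054815 -176.15289835969082
   scene [0.4514 0.2145] edges 0.055469658525609145 -87.74576154100339 0.04506074250472457 173.23356414849366
eraser [248.48   230.9768] [303.6464 271.5324] tri [0.4547 0.107  0.0055] 0.003125138107542187 areas 179.5 213.5
   top [0.4532 0.1061] edges 0.04506191486346667 -88.47110896518264 0.022529040035003865 -177.11247712529578
   scene [0.4556 0.1082] edges 0.04650689207926814 -88.43266566465522 0.02727075553603981 169.13994247144745
loupe [388.3903 232.7747] [387.1349 188.4112] tri [ 0.4589 -0.207   0.0064] 0.0022132575080443806 areas 254.5 175.5
   top [ 0.4571 -0.2065] edges 0.030404166572073194 -69.91107704020239 0.049516579823340366 -161.49766017108266
   scene [ 0.4562 -0.1988] edges 0.04026840512933895 -66.10599924104548 0.04686722145056282 -1
[... 611 characters left out ...]
99146], [0.5486315213434335, 0.02919878463099973]]
cork [ 0.6002 -0.156 ] [[0.6487974005398314, -0.09234250153057501], [0.6508148183489888, -0.2184582505736225], [0.5506689115578232, -0.21972118972419602], [0.5506194736621208, -0.09358396102323387]]
white [ 0.6019 -0.2821] [[0.6509099925586946, -0.22259707851130817], [0.6526281723019082, -0.3415044890505274], [0.55248615650882, -0.3423001506842899], [0.5516551099754843, -0.22198472780954898]]
frame seam scene: g/b far,near; b/c; c/w [0.638  0.0379] [0.5487 0.0371] [ 0.6419 -0.0844] [ 0.5493 -0.0862] [ 0.6437 -0.2116] [ 0.5519 -0.2097] [ 0.651  -0.3366] [ 0.5483 -0.3344]
pencil [ 0.512 -0.003] [0.4108 0.0032] [ 0.5119 -0.0016] [0.4132 0.0005]
```

```bash
cat > go.py <<'E'
import sys
from h import *
from scipy.spatial.transform import Rotation as Ro
x,y,z,ya=map(float,sys.argv[1:5]);ya=np.radians(ya)   # target TCP, world angle of the closing axis (deg)
o=sensors.get_obs();R=np.array(o['tcp_rot']);p=np.array(o['position'])
Y=np.array([np.cos(ya),np.sin(ya),0]);Z=np.array([0,0,-1.]);G=np.c_[np.cross(Y,Z),Y,Z]
rv=Ro.from_matrix(R.T@G).as_rotvec();d=R.T@(np.array([x,y,z])-p)
print('rot',rv.round(3),'d',d.round(4),'rows',max(np.linalg.norm(rv)/.188,np.linalg.norm(d)/.0625).round(1),'w',round(o['width'],4),'t',o['t'])
E
python3 go.py 0.4585 -0.105 0.24 0
python3 - <<'E'
from h import *
t=cv2.imread('pics/top0.png');h=cv2.cvtColor(t,cv2.COLOR_BGR2HSV)
for nm,(x0,y0,x1,y1) in(('stone',(185,215,220,246)),('loupe',(376,218,402,248))):
    c=big(h[y0:y1,x0:x1,1]<65);e=cv2.fitEllipse(c);print(nm,e,plane('top',np.array(e[0])+[x0,y0],.014))
E
```

```text
rot [-0.002  0.001  1.32 ] d [-0.4703 -0.5124 -0.0008] rows 11.1 w 0.0853 t 0.1
stone ((15.909061431884766, 15.536723136901855), (18.1793155670166, 25.01923370361328), 73.53466796875) [0.4507 0.2111 0.014 ]
loupe ((12.414913177490234, 14.96831226348877), (14.542500495910645, 23.929729461669922), 162.2577667236328) [ 0.4567 -0.2066  0.014 ]
```

```bash
python3 -m pendant '[[0,0,1.32,-0.32,-0.35,0,0.085],[0,0,1.32,-0.32,-0.35,0,0.085],[0,0,1.32,-0.32,-0.35,0,0.085],[0,0,1.32,-0.32,-0.35,0,0.085],[0,0,1.32,-0.32,-0.35,0,0.085],[0,0,1.32,-0.32,-0.35,0,0.085],[0,0,1.32,-0.32,-0.35,0,0.085],[0,0,1.32,-0.32,-0.35,0,0.085]]' 30; python3 go.py 0.4585 -0.105 0.2 0
```

```text
t: 1.1
position: [0.3539, 0.0876, 0.2389]
tcp_rot: [[0.004, 1.0, -0.0], [1.0, -0.004, -0.0], [-0.0, -0.0, -1.0]]
ft_force: [1.2, 0.2, 0.7]
width: 0.085
finger_force: 0.0
rot [-0.     0.    -0.004] d [-0.1921  0.1054  0.0389] rows 3.6 w 0.085 t 1.1
```

```bash
python3 -m pendant '[[0,0,0,-0.192,0.105,0.03,0.085],[0,0,0,-0.192,0.105,0.03,0.085],[0,0,0,-0.192,0.105,0.03,0.085],[0,0,0,-0.192,0.105,0.03,0.07],[0,0,0,-0.192,0.105,0.03,0.07],[0,0,0,-0.192,0.105,0.03,0.07]]'; python3 go.py 0.4585 -0.105 0.047 0
python3 - <<'E'
from h import *
a=cv2.cvtColor(grab_frame('top'),cv2.COLOR_RGB2BGR)[160:280,270:410];b=cv2.cvtColor(grab_frame('scene'),cv2.COLOR_RGB2BGR)[110:260,300:440]
f=lambda i:cv2.resize(i,(400,int(400*i.shape[0]/i.shape[1])),interpolation=cv2.INTER_CUBIC)
a,b=f(a),f(b);c=np.zeros((max(len(a),len(b)),800,3),np.uint8);c[:len(a),:400]=a;c[:len(b),400:]=b
cv2.imwrite('pics/b1.png',c)
E
```

```text
t: 1.85
position: [0.4579, -0.1014, 0.2089]
tcp_rot: [[0.0, 1.0, -0.001], [1.0, -0.0, 0.001], [0.001, -0.001, -1.0]]
ft_force: [0.2, 0.6, -0.3]
width: 0.0703
finger_force: 0.0
rot [-0.001 -0.001 -0.   ] d [-0.0037  0.0009  0.1619] rows 2.6 w 0.0703 t 1.85
```

View pics/b1.png

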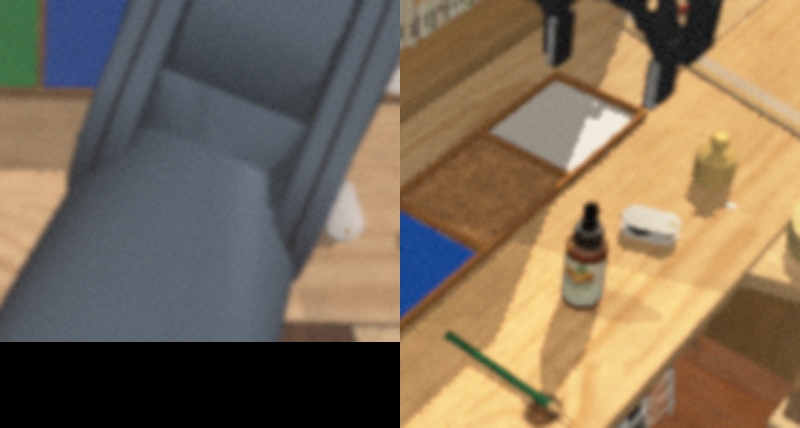

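The arm hides the bottle in the top view. In the scene view the bottle (crop 585,255) stands untouched below the open fingers (tips at crop 555,60 and 655,105). I descend now.

```bash
python3 -m pendant '[[0,0,0,-0.003,0.001,0.06,0.07],[0,0,0,-0.003,0.001,0.09,0.07],[0,0,0,-0.003,0.001,0.12,0.07],[0,0,0,-0.003,0.001,0.14,0.07],[0,0,0,-0.003,0.001,0.16,0.07],[0,0,0,-0.003,0.001,0.16,0.07],[0,0,0,-0.003,0.001,0.16,0.07]]'; python3 go.py 0.4585 -0.105 0.047 0
```

```text
t: 2.82
position: [0.4599, -0.1045, 0.0504]
tcp_rot: [[-0.001, 1.0, 0.001], [1.0, 0.001, -0.001], [-0.001, 0.001, -1.0]]
ft_force: [-0.3, -0.1, 0.3]
width: 0.0701
finger_force: 0.0
rot [0.001 0.001 0.001] d [-0.0005 -0.0014  0.0034] rows 0.1 w 0.0701 t 2.825
```

```bash
python3 -m pendant '[[0,0,0,0,0,0.003,0.05],[0,0,0,0,0,0.003,0.04],[0,0,0,0,0,0.003,0.035],[0,0,0,0,0,0.003,0.02],[0,0,0,0,0,0.003,0.02],[0,0,0,0,0,0.003,0.02]]' 25; python3 go.py 0.4585 -0.105 0.12 0
```

```text
t: 3.58
position: [0.4595, -0.105, 0.0467]
tcp_rot: [[0.0, 1.0, 0.0], [1.0, -0.0, -0.0], [-0.0, 0.0, -1.0]]
ft_force: [-1.0, 0.3, 4.6]
width: 0.0314
finger_force: 24.9
rot [ 0.  0. -0.] d [ 0.     -0.001  -0.0733] rows 1.2 w 0.0314 t 3.575
```

```bash
python3 -m pendant '[[0,0,0,0,0,-0.02,0.02],[0,0,0,0,0,-0.05,0.02],[0,0,0,0,0,-0.07,0.02],[0,0,0,-0.04,0.03,-0.07,0.02],[0,0,0,-0.08,0.065,-0.07,0.02],[0,0,0,-0.12,0.1,-0.07,0.02],[0,0,0,-0.15,0.125,-0.07,0.02],[0,0,0,-0.174,0.139,-0.07,0.02]]';python3 -m pendant '[[0,0,0,0,0,0,0.02],[0,0,0,0,0,0,0.02]]'; python3 go.py 0.598 -0.279 0.0475 0
```

```text
t: 4.58
position: [0.5994, -0.2802, 0.1147]
tcp_rot: [[0.0, 1.0, -0.001], [1.0, -0.0, 0.001], [0.001, -0.001, -1.0]]
ft_force: [-0.1, -0.4, -0.1]
width: 0.0312
finger_force: 25.0
t: 4.82
position: [0.5979, -0.2782, 0.1154]
tcp_rot: [[-0.0, 1.0, -0.001], [1.0, 0.0, 0.001], [0.001, -0.001, -1.0]]
ft_force: [0.4, 0.6, -0.3]
width: 0.0312
finger_force: 25.1
rot [-0.001 -0.001  0.   ] d [-0.0009  0.0002  0.0679] rows 1.1 w 0.0312 t 4.825
```

```bash
python3 -m pendant '[[0,0,0,0,0,0.03,0.02],[0,0,0,0,0,0.05,0.02],[0,0,0,0,0,0.062,0.02],[0,0,0,0,0,0.065,0.02],[0,0,0,0,0,0.067,0.02],[0,0,0,0,0,0.067,0.02],[0,0,0,0,0,0.067,0.02]]'; python3 go.py 0.598 -0.279 0.0475 0
```

```text
t: 5.7
position: [0.599, -0.2793, 0.0502]
tcp_rot: [[0.0, 1.0, 0.001], [1.0, -0.0, -0.001], [-0.001, 0.001, -1.0]]
ft_force: [-0.3, -0.2, -0.4]
width: 0.0312
finger_force: 25.1
rot [ 0.001  0.001 -0.   ] d [ 0.0003 -0.001   0.0027] rows 0.0 w 0.0312 t 5.7
```

```bash
python3 -m pendant '[[0,0,0,0,0,0.001,0.02],[0,0,0,0,0,0.002,0.02],[0,0,0,0,0,0.003,0.02],[0,0,0,0,0,0.003,0.02]]'; python3 go.py 0.598 -0.279 0.0475 0
```

```text
t: 6.2
position: [0.5985, -0.279, 0.0468]
tcp_rot: [[0.0, 1.0, 0.0], [1.0, -0.0, -0.0], [-0.0, 0.0, -1.0]]
ft_force: [-0.7, -0.3, 2.4]
width: 0.0317
finger_force: 25.3
rot [ 0.  0. -0.] d [ 0.     -0.0005 -0.0007] rows 0.0 w 0.0317 t 6.2
```

Contact (2.4 N up). Release slowly, then rise.

```bash
python3 -m pendant '[[0,0,0,0,0,0,0.034],[0,0,0,0,0,0,0.038],[0,0,0,0,0,0,0.045],[0,0,0,0,0,0,0.055],[0,0,0,0,0,0,0.06],[0,0,0,0,0,-0.02,0.06],[0,0,0,0,0,-0.06,0.06],[0,0,0,0,0,-0.11,0.06]]'; python3 go.py 0.4515 -0.305 0.15 0
```

```text
t: 7.2
position: [0.5979, -0.2786, 0.1577]
tcp_rot: [[-0.0, 1.0, -0.001], [1.0, 0.0, 0.001], [0.001, -0.001, -1.0]]
ft_force: [1.2, 0.4, -0.1]
width: 0.0597
finger_force: 0.0
rot [-0.001 -0.001  0.   ] d [-0.0264 -0.1464  0.0078] rows 2.4 w 0.0597 t 7.2
```

```bash
python3 -m pendant '[[0,0,0,-0.026,-0.146,0,0.06],[0,0,0,-0.026,-0.146,0,0.07],[0,0,0,-0.026,-0.146,0,0.07],[0,0,0,-0.026,-0.146,0,0.07],[0,0,0,-0.026,-0.146,0,0.07]]'; python3 go.py 0.4515 -0.305 0.013 0
python3 - <<'E'
from h import *
b=cv2.cvtColor(grab_frame('scene'),cv2.COLOR_RGB2BGR)[90:240,290:490]
cv2.imwrite('pics/b2.png',cv2.resize(b,None,fx=4,fy=4,interpolation=cv2.INTER_CUBIC))
E
```

```text
t: 7.82
position: [0.4535, -0.3053, 0.1577]
tcp_rot: [[-0.0, 1.0, 0.002], [1.0, 0.0, -0.001], [-0.001, 0.002, -1.0]]
ft_force: [0.2, -1.0, 0.4]
width: 0.07
finger_force: 0.0
rot [0.002 0.001 0.   ] d [ 0.0005 -0.0024  0.1447] rows 2.3 w 0.07 t 7.825
```

View pics/b2.png

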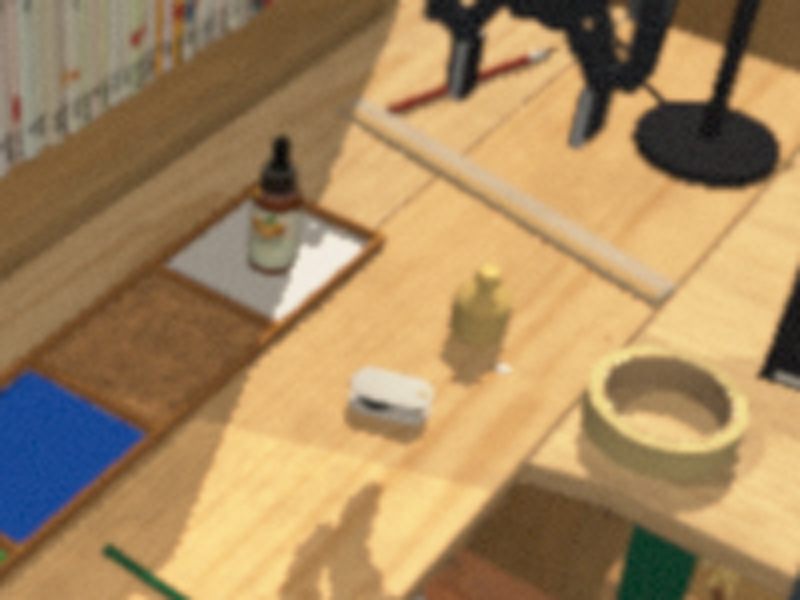

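The bottle stands upright in the middle of the white bay (crop 272,225). The weight (480,310) and loupe (390,395) are untouched.

```bash
python3 -m pendant '[[0,0,0,0,-0.001,0.05,0.07],[0,0,0,0,-0.001,0.09,0.07],[0,0,0,0,-0.001,0.12,0.07],[0,0,0,0,-0.001,0.135,0.07],[0,0,0,0,-0.001,0.142,0.07],[0,0,0,0,-0.001,0.142,0.07],[0,0,0,0,-0.001,0.142,0.07]]'; python3 -m pendant '[[0,0,0,0,0,0,0.055],[0,0,0,0,0,0,0.045],[0,0,0,0,0,0,0.03],[0,0,0,0,0,0,0.03],[0,0,0,0,0,0,0.03],[0,0,0,0,0,0,0.03]]' 40; python3 go.py 0.595 -0.064 0.1 0
```

```text
t: 8.75
position: [0.4525, -0.3058, 0.0159]
tcp_rot: [[-0.0, 1.0, 0.002], [1.0, 0.0, -0.002], [-0.002, 0.002, -1.0]]
ft_force: [-0.4, -0.6, 0.3]
width: 0.0701
finger_force: 0.0
t: 9.5
position: [0.4518, -0.3053, 0.0152]
tcp_rot: [[0.0, 1.0, 0.001], [1.0, -0.0, -0.001], [-0.001, 0.001, -1.0]]
ft_force: [-0.2, 1.4, 5.8]
width: 0.0355
finger_force: 40.5
rot [ 0.001  0.001 -0.   ] d [ 0.2413  0.1432 -0.0849] rows 4.7 w 0.0355 t 9.5
```

```bash
python3 -m pendant '[[0,0,0,0,0,-0.02,0.03],[0,0,0,0,0,-0.06,0.03],[0,0,0,0.02,0.01,-0.075,0.03],[0,0,0,0.06,0.04,-0.075,0.03],[0,0,0,0.11,0.07,-0.075,0.03],[0,0,0,0.16,0.1,-0.075,0.03],[0,0,0,0.21,0.13,-0.075,0.03],[0,0,0,0.241,0.143,-0.075,0.03]]';python3 -m pendant '[[0,0,0,0,0,0,0.03],[0,0,0,0,0,0,0.03],[0,0,0,0,0,0,0.03]]'; python3 go.py 0.595 -0.064 0.016 0
```

```text
t: 10.5
position: [0.5946, -0.061, 0.0875]
tcp_rot: [[-0.002, 1.0, -0.002], [1.0, 0.002, 0.001], [0.001, -0.002, -1.0]]
ft_force: [0.5, -0.2, -1.7]
width: 0.0355
finger_force: 40.5
t: 10.88
position: [0.5937, -0.0651, 0.0888]
tcp_rot: [[0.002, 1.0, -0.001], [1.0, -0.002, -0.0], [-0.0, -0.001, -1.0]]
ft_force: [0.8, -0.2, -1.6]
width: 0.0359
finger_force: 40.5
rot [-0.001  0.    -0.002] d [0.0011 0.0014 0.0728] rows 1.2 w 0.0359 t 10.875
```

```bash
python3 -m pendant '[[0,0,0,0.001,0.001,0.03,0.03],[0,0,0,0.001,0.001,0.055,0.03],[0,0,0,0.001,0.001,0.065,0.03],[0,0,0,0.001,0.001,0.069,0.03],[0,0,0,0.001,0.001,0.071,0.03],[0,0,0,0.001,0.001,0.072,0.03],[0,0,0,0.001,0.001,0.072,0.03]]'; python3 go.py 0.595 -0.064 0.016 0
```

```text
t: 11.75
position: [0.596, -0.063, 0.0181]
tcp_rot: [[-0.0, 1.0, 0.001], [1.0, 0.0, -0.0], [-0.0, 0.001, -1.0]]
ft_force: [0.4, -0.1, -1.7]
width: 0.0357
finger_force: 40.4
rot [0.001 0.    0.   ] d [-0.001  -0.001   0.0021] rows 0.0 w 0.0357 t 11.75
```

```bash
python3 -m pendant '[[0,0,0,0,0,0.001,0.03],[0,0,0,0,0,0.002,0.03],[0,0,0,0,0,0.0025,0.03],[0,0,0,0,0,0.0025,0.03]]'; python3 -m pendant '[[0,0,0,0,0,0,0.04],[0,0,0,0,0,0,0.045],[0,0,0,0,0,0,0.055],[0,0,0,0,0,0,0.055],[0,0,0,0,0,-0.03,0.055],[0,0,0,0,0,-0.08,0.055],[0,0,0,0,0,-0.12,0.055],[0,0,0,0,0,-0.12,0.055]]'; python3 go.py 0.457 -0.2045 0.11 -72
```

```text
t: 12.25
position: [0.5955, -0.0628, 0.0152]
tcp_rot: [[-0.0, 1.0, 0.0], [1.0, 0.0, 0.0], [0.0, 0.0, -1.0]]
ft_force: [-0.2, 0.5, 0.4]
width: 0.0356
finger_force: 40.7
t: 13.25
position: [0.5986, -0.0636, 0.1402]
tcp_rot: [[-0.0, 1.0, 0.01], [1.0, 0.0, -0.002], [-0.002, 0.01, -1.0]]
ft_force: [-0.1, 0.3, -1.1]
width: 0.0551
finger_force: 0.0
rot [ 0.01  -0.004  1.257] d [-0.1408 -0.1419  0.0292] rows 6.7 w 0.0551 t 13.25
```

```bash
python3 -m pendant '[[0,0,1.257,-0.142,-0.141,0.03,0.055],[0,0,1.257,-0.142,-0.141,0.03,0.055],[0,0,1.257,-0.142,-0.141,0.03,0.055],[0,0,1.257,-0.142,-0.141,0.03,0.055],[0,0,1.257,-0.142,-0.141,0.03,0.055],[0,0,1.257,-0.142,-0.141,0.03,0.055],[0,0,1.257,-0.142,-0.141,0.03,0.055],[0,0,1.257,-0.142,-0.141,0.03,0.055]]'; python3 -m pendant '[[0,0,0,0,0,0,0.055],[0,0,0,0,0,0,0.055],[0,0,0,0,0,0,0.055]]'; python3 go.py 0.457 -0.206 0.011 -72
python3 - <<'E'
from h import *
b=cv2.cvtColor(grab_frame('scene'),cv2.COLOR_RGB2BGR)[100:250,250:450]
cv2.imwrite('pics/b3.png',cv2.resize(b,None,fx=4,fy=4,interpolation=cv2.INTER_CUBIC))
E
```

```text
t: 14.25
position: [0.4537, -0.2045, 0.1036]
tcp_rot: [[0.951, 0.31, -0.002], [0.31, -0.951, 0.001], [-0.001, -0.002, -1.0]]
ft_force: [0.5, -0.0, 0.2]
width: 0.055
finger_force: 0.0
t: 14.62
position: [0.4544, -0.2049, 0.1048]
tcp_rot: [[0.951, 0.309, -0.0], [0.309, -0.951, 0.0], [-0.0, -0.0, -1.0]]
ft_force: [1.1, 0.1, -0.7]
width: 0.0547
finger_force: 0.0
rot [-0.  0.  0.] d [0.0021 0.0019 0.0938] rows 1.5 w 0.0547 t 14.625
```

View pics/b3.png

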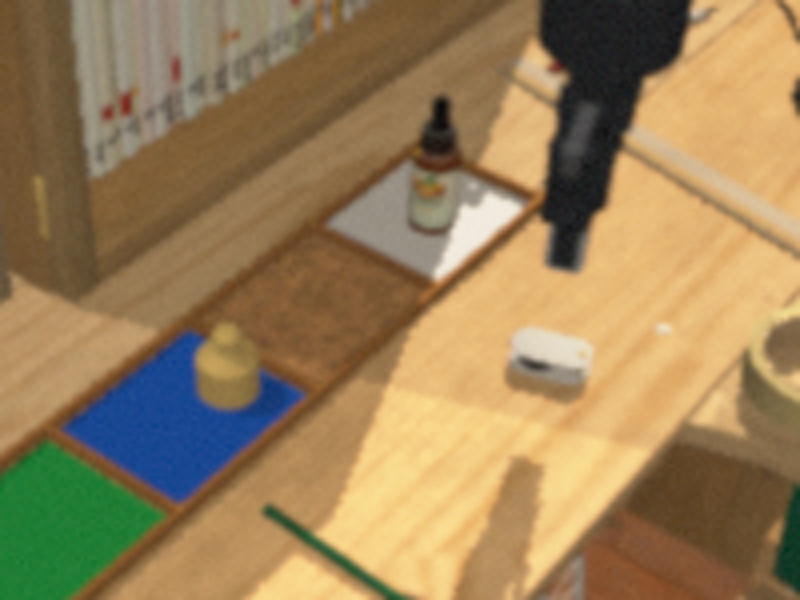

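The weight stands upright in the blue bay towards the cork side (crop 228,370), and the loupe (550,360) lies under the fingers, which line up with its short axis.

```bash
python3 -m pendant '[[0,0,0,0.002,0.002,0.04,0.055],[0,0,0,0.002,0.002,0.07,0.055],[0,0,0,0.002,0.002,0.085,0.055],[0,0,0,0.002,0.002,0.091,0.055],[0,0,0,0.002,0.002,0.091,0.055],[0,0,0,0.002,0.002,0.091,0.055]]'; python3 -m pendant '[[0,0,0,0,0,0.001,0.045],[0,0,0,0,0,0.001,0.035],[0,0,0,0,0,0.001,0.02],[0,0,0,0,0,0.001,0.02],[0,0,0,0,0,0.001,0.02],[0,0,0,0,0,0.001,0.02]]' 30; python3 go.py 0.595 -0.003 0.08 0
```

```text
t: 15.42
position: [0.458, -0.2069, 0.0152]
tcp_rot: [[0.951, 0.309, 0.002], [0.309, -0.951, -0.001], [0.002, 0.002, -1.0]]
ft_force: [-0.3, 1.0, 0.2]
width: 0.0552
finger_force: 0.0
t: 16.18
position: [0.4572, -0.2063, 0.0133]
tcp_rot: [[0.951, 0.309, 0.001], [0.309, -0.951, -0.0], [0.0, 0.001, -1.0]]
ft_force: [-0.2, 0.8, 4.7]
width: 0.0262
finger_force: 29.6
rot [ 0.001  0.    -1.257] d [ 0.1939 -0.1508 -0.0667] rows 6.7 w 0.0262 t 16.175
```

```bash
python3 -m pendant '[[0,0,0,0,0,-0.02,0.02],[0,0,0,0,0,-0.06,0.02],[0,0,0,0,0,-0.08,0.02]]'; python3 -m pendant '[[0,0,-1.257,0.194,-0.151,0,0.02],[0,0,-1.257,0.194,-0.151,0,0.02],[0,0,-1.257,0.194,-0.151,0,0.02],[0,0,-1.257,0.194,-0.151,0,0.02],[0,0,-1.257,0.194,-0.151,0,0.02],[0,0,-1.257,0.194,-0.151,0,0.02],[0,0,-1.257,0.194,-0.151,0,0.02],[0,0,-1.257,0.194,-0.151,0,0.02]]';python3 -m pendant '[[0,0,0,0,0,0,0.02],[0,0,0,0,0,0,0.02],[0,0,0,0,0,0,0.02],[0,0,0,0,0,0,0.02]]'; python3 go.py 0.595 -0.003 0.014 0
python3 - <<'E'
from h import *
b=cv2.cvtColor(grab_frame('scene'),cv2.COLOR_RGB2BGR)[130:280,220:420]
cv2.imwrite('pics/b4.png',cv2.resize(b,None,fx=4,fy=4,interpolation=cv2.INTER_CUBIC))
E
```

```text
t: 16.55
position: [0.4576, -0.2066, 0.0942]
tcp_rot: [[0.951, 0.309, 0.002], [0.309, -0.951, -0.001], [0.001, 0.001, -1.0]]
ft_force: [-0.3, -0.9, -0.1]
width: 0.0265
finger_force: 29.8
t: 17.55
position: [0.5944, -0.0025, 0.0917]
tcp_rot: [[0.001, 1.0, -0.002], [1.0, -0.001, 0.0], [0.0, -0.002, -1.0]]
ft_force: [0.8, 0.5, -0.9]
width: 0.0266
finger_force: 29.8
t: 18.05
position: [0.5949, -0.0027, 0.0929]
tcp_rot: [[0.0, 1.0, 0.0], [1.0, -0.0, -0.0], [-0.0, 0.0, -1.0]]
ft_force: [-0.0, 0.1, -0.9]
width: 0.0266
finger_force: 29.8
rot [ 0.  0. -0.] d [-0.0003  0.0001  0.0789] rows 1.3 w 0.0266 t 18.05
```

View pics/b4.png

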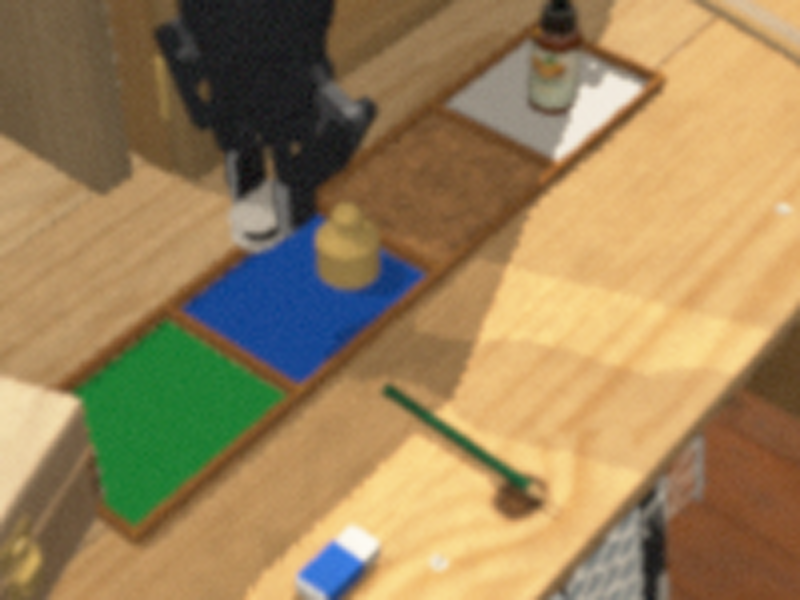

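The loupe (crop 255,215) is held flat between the fingers, above and beside the weight (347,250). The pencil and eraser are undisturbed.

```bash
python3 -m pendant '[[0,0,0,0,0,0.04,0.02],[0,0,0,0,0,0.062,0.02],[0,0,0,0,0,0.072,0.02],[0,0,0,0,0,0.076,0.02],[0,0,0,0,0,0.077,0.02],[0,0,0,0,0,0.077,0.02],[0,0,0,0,0,0.077,0.02]]'; python3 -m pendant '[[0,0,0,0,0,0.001,0.02],[0,0,0,0,0,0.002,0.02],[0,0,0,0,0,0.002,0.02]]'; python3 go.py 0.595 -0.003 0.014 0
```

```text
t: 18.98
position: [0.5956, -0.0028, 0.0168]
tcp_rot: [[-0.0, 1.0, 0.002], [1.0, 0.0, -0.0], [-0.0, 0.002, -1.0]]
ft_force: [-0.0, 0.6, -1.0]
width: 0.0263
finger_force: 29.8
t: 19.35
position: [0.5947, -0.0026, 0.0136]
tcp_rot: [[0.0, 1.0, -0.0], [1.0, -0.0, 0.0], [0.0, -0.0, -1.0]]
ft_force: [-0.5, -0.3, -1.4]
width: 0.0265
finger_force: 29.8
rot [-0. -0. -0.] d [-0.0004  0.0003 -0.0004] rows 0.0 w 0.0265 t 19.35
```

```bash
python3 -m pendant '[[0,0,0,0,0,0.0005,0.02],[0,0,0,0,0,0.001,0.02],[0,0,0,0,0,0.001,0.02]]'; python3 -m pendant '[[0,0,0,0,0,0,0.029],[0,0,0,0,0,0,0.033],[0,0,0,0,0,0,0.04],[0,0,0,0,0,0,0.04],[0,0,0,0,0,-0.03,0.04],[0,0,0,0,0,-0.08,0.05],[0,0,0,0,0,-0.12,0.06],[0,0,0,0,0,-0.12,0.07]]'; python3 go.py 0.451 0.212 0.12 16.5
```

```text
t: 19.73
position: [0.5949, -0.0027, 0.0133]
tcp_rot: [[-0.0, 1.0, 0.0], [1.0, 0.0, -0.0], [-0.0, 0.0, -1.0]]
ft_force: [-1.9, -0.2, 3.3]
width: 0.0264
finger_force: 30.0
t: 20.72
position: [0.5981, -0.003, 0.1382]
tcp_rot: [[-0.0, 1.0, 0.01], [1.0, 0.0, -0.001], [-0.001, 0.01, -1.0]]
ft_force: [0.5, 0.7, -0.7]
width: 0.07
finger_force: 0.0
rot [ 0.009  0.003 -0.288] d [ 0.2151 -0.1473  0.0165] rows 4.2 w 0.07 t 20.725
```

```bash
python3 -m pendant '[[0,0,0,0.02,-0.1,0,0.075],[0,0,0,0.03,-0.144,0,0.075],[0,0,-0.288,0.215,-0.144,0,0.075],[0,0,-0.288,0.215,-0.144,0,0.075],[0,0,-0.288,0.215,-0.144,0,0.075],[0,0,-0.288,0.215,-0.144,0,0.075],[0,0,-0.288,0.215,-0.144,0,0.075],[0,0,-0.288,0.215,-0.144,0,0.075]]'; python3 -m pendant '[[0,0,0,0,0,0,0.075],[0,0,0,0,0,0,0.075]]'; python3 go.py 0.451 0.212 0.012 16.5
python3 - <<'E'
from h import *
b=cv2.cvtColor(grab_frame('scene'),cv2.COLOR_RGB2BGR)[170:320,220:420]
cv2.imwrite('pics/b5.png',cv2.resize(b,None,fx=4,fy=4,interpolation=cv2.INTER_CUBIC))
E
```

```text
t: 21.72
position: [0.4509, 0.2109, 0.1323]
tcp_rot: [[-0.282, 0.959, -0.001], [0.959, 0.282, -0.001], [-0.001, -0.001, -1.0]]
ft_force: [0.0, -0.3, -0.1]
width: 0.0751
finger_force: 0.0
t: 21.98
position: [0.4512, 0.2114, 0.1328]
tcp_rot: [[-0.282, 0.959, 0.0], [0.959, 0.282, -0.0], [-0.0, 0.0, -1.0]]
ft_force: [0.4, -0.2, 0.1]
width: 0.0751
finger_force: 0.0
rot [ 0.     0.    -0.002] d [ 0.0007 -0.      0.1208] rows 1.9 w 0.0751 t 21.975
```

View pics/b5.png

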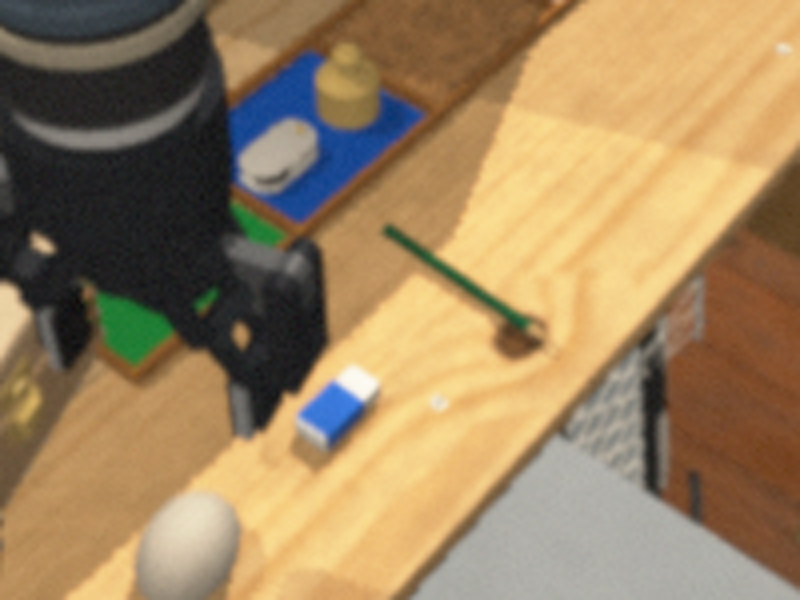

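The loupe lies flat beside the weight in the blue bay (crop 278,155 and 347,95), and the stone is still at (188,548). I descend on the stone.

```bash
python3 -m pendant '[[0,0,0,0,0,0.05,0.075],[0,0,0,0,0,0.09,0.075],[0,0,0,0,0,0.11,0.075],[0,0,0,0,0,0.118,0.075],[0,0,0,0,0,0.12,0.075],[0,0,0,0,0,0.12,0.075],[0,0,0,0,0,0.12,0.075]]'; python3 -m pendant '[[0,0,0,0,0,0,0.065],[0,0,0,0,0,0,0.055],[0,0,0,0,0,0,0.045],[0,0,0,0,0,0,0.035],[0,0,0,0,0,0,0.035],[0,0,0,0,0,0,0.035]]' 60; python3 go.py 0.451 0.212 0.12 0
```

```text
t: 22.9
position: [0.4519, 0.2126, 0.0141]
tcp_rot: [[-0.284, 0.959, 0.002], [0.959, 0.284, 0.001], [0.0, 0.002, -1.0]]
ft_force: [-1.2, -0.7, 0.6]
width: 0.0751
finger_force: 0.0
t: 23.65
position: [0.4516, 0.2126, 0.0136]
tcp_rot: [[-0.284, 0.959, 0.002], [0.959, 0.284, 0.001], [0.0, 0.002, -1.0]]
ft_force: [-0.3, 0.4, 4.7]
width: 0.0409
finger_force: 61.0
rot [ 0.002 -0.     0.288] d [-0.0004 -0.0006 -0.1064] rows 1.7 w 0.0409 t 23.65
```

```bash
python3 -m pendant '[[0,0,0,0,0,-0.03,0.035],[0,0,0,0,0,-0.08,0.035],[0,0,0.288,0,0,-0.11,0.035],[0,0,0.288,0,0,-0.11,0.035],[0,0,0.288,0,0,-0.11,0.035],[0,0,0.288,0,0,-0.11,0.035]]'; python3 go.py 0.597 -0.155 0.1236 0
```

```text
t: 24.4
position: [0.4496, 0.2119, 0.1211]
tcp_rot: [[-0.001, 1.0, -0.003], [1.0, 0.001, -0.001], [-0.001, -0.003, -1.0]]
ft_force: [0.3, -0.6, -2.5]
width: 0.0407
finger_force: 61.6
rot [-0.003  0.001  0.001] d [-0.3672  0.1468 -0.0026] rows 6.3 w 0.0407 t 24.4
```

```bash
python3 -m pendant '[[0,0,0,-0.03,0.01,0,0.035],[0,0,0,-0.08,0.03,0,0.035],[0,0,0,-0.13,0.05,0,0.035],[0,0,0,-0.18,0.07,0,0.035],[0,0,0,-0.23,0.09,0,0.035],[0,0,0,-0.28,0.11,0,0.035],[0,0,0,-0.33,0.13,0,0.035],[0,0,0,-0.367,0.147,0,0.035]]';python3 -m pendant '[[0,0,0,0,0,0,0.035],[0,0,0,0,0,0,0.035],[0,0,0,0,0,0,0.035],[0,0,0,0,0,0,0.035]]'; python3 go.py 0.597 -0.155 0.0145 0
```

```text
t: 25.4
position: [0.5975, -0.1568, 0.1211]
tcp_rot: [[0.0, 1.0, -0.002], [1.0, -0.0, 0.001], [0.001, -0.002, -1.0]]
ft_force: [0.8, 1.7, -2.4]
width: 0.0409
finger_force: 61.6
t: 25.9
position: [0.5976, -0.1535, 0.1229]
tcp_rot: [[-0.002, 1.0, -0.0], [1.0, 0.002, 0.0], [0.0, -0.0, -1.0]]
ft_force: [0.1, -0.5, -2.3]
width: 0.041
finger_force: 61.6
rot [-0.    -0.     0.002] d [-0.0015 -0.0006  0.1084] rows 1.7 w 0.041 t 25.9
```

```bash
python3 -m pendant '[[0,0,0,-0.001,0,0.05,0.035],[0,0,0,-0.001,0,0.085,0.035],[0,0,0,-0.001,0,0.1,0.035],[0,0,0,-0.001,0,0.104,0.035],[0,0,0,-0.001,0,0.105,0.035],[0,0,0,-0.001,0,0.106,0.035],[0,0,0,-0.001,0,0.106,0.035]]'; python3 -m pendant '[[0,0,0,0,0,0.001,0.035],[0,0,0,0,0,0.002,0.035],[0,0,0,0,0,0.002,0.035]]'; python3 go.py 0.597 -0.155 0.0136 0
```

```text
t: 26.78
position: [0.5988, -0.156, 0.0181]
tcp_rot: [[0.0, 1.0, 0.002], [1.0, -0.0, -0.001], [-0.001, 0.002, -1.0]]
ft_force: [0.2, 0.7, -3.2]
width: 0.0411
finger_force: 61.6
t: 27.15
position: [0.5977, -0.1556, 0.0146]
tcp_rot: [[0.0, 1.0, -0.0], [1.0, -0.0, 0.0], [0.0, -0.0, -1.0]]
ft_force: [0.3, -1.0, -2.1]
width: 0.0407
finger_force: 61.6
rot [-0. -0. -0.] d [ 0.0006 -0.0007  0.001 ] rows 0.0 w 0.0407 t 27.15
```

```bash
python3 -m pendant '[[0,0,0,0,0,0.0005,0.035],[0,0,0,0,0,0.001,0.035],[0,0,0,0,0,0.0015,0.035]]'; python3 -m pendant '[[0,0,0,0,0,0,0.045],[0,0,0,0,0,0,0.048],[0,0,0,0,0,0,0.052],[0,0,0,0,0,0,0.06],[0,0,0,0,0,0,0.06],[0,0,0,0,0,-0.05,0.06],[0,0,0,0,0,-0.11,0.06],[0,0,0,0,0,-0.11,0.06]]'; python3 go.py 0.4545 0.107 0.1236 1.5
```

```text
t: 27.52
position: [0.5979, -0.1557, 0.0137]
tcp_rot: [[0.0, 1.0, 0.0], [1.0, -0.0, -0.0], [-0.0, 0.0, -1.0]]
ft_force: [-1.1, 1.0, 1.1]
width: 0.0411
finger_force: 61.9
t: 28.52
position: [0.6022, -0.1573, 0.1311]
tcp_rot: [[0.0, 1.0, 0.013], [1.0, 0.0, -0.005], [-0.005, 0.013, -1.0]]
ft_force: [1.0, -0.2, -0.2]
width: 0.0599
finger_force: 0.0
rot [ 0.013  0.005 -0.026] d [ 0.2643 -0.1478  0.0043] rows 4.8 w 0.0599 t 28.525
```

```bash
python3 -m pendant '[[0,0,-0.026,0.263,-0.143,0,0.05],[0,0,-0.026,0.263,-0.143,0,0.05],[0,0,-0.026,0.263,-0.143,0,0.05],[0,0,-0.026,0.263,-0.143,0,0.05],[0,0,-0.026,0.263,-0.143,0,0.05],[0,0,-0.026,0.263,-0.143,0,0.05],[0,0,-0.026,0.263,-0.143,0,0.05],[0,0,-0.026,0.263,-0.143,0,0.05]]'; python3 go.py 0.4545 0.107 0.0115 1.5
python3 - <<'E'
from h import *
b=cv2.cvtColor(grab_frame('scene'),cv2.COLOR_RGB2BGR)[130:330,220:460]
cv2.imwrite('pics/b6.png',cv2.resize(b,None,fx=3,fy=3,interpolation=cv2.INTER_CUBIC))
E
```

```text
t: 29.52
position: [0.4555, 0.1063, 0.1231]
tcp_rot: [[-0.024, 1.0, 0.0], [1.0, 0.024, -0.0], [-0.0, 0.0, -1.0]]
ft_force: [0.6, -0.7, 0.3]
width: 0.0499
finger_force: 0.0
rot [ 0.     0.    -0.002] d [ 0.0008 -0.001   0.1116] rows 1.8 w 0.0499 t 29.525
```

View pics/b6.png

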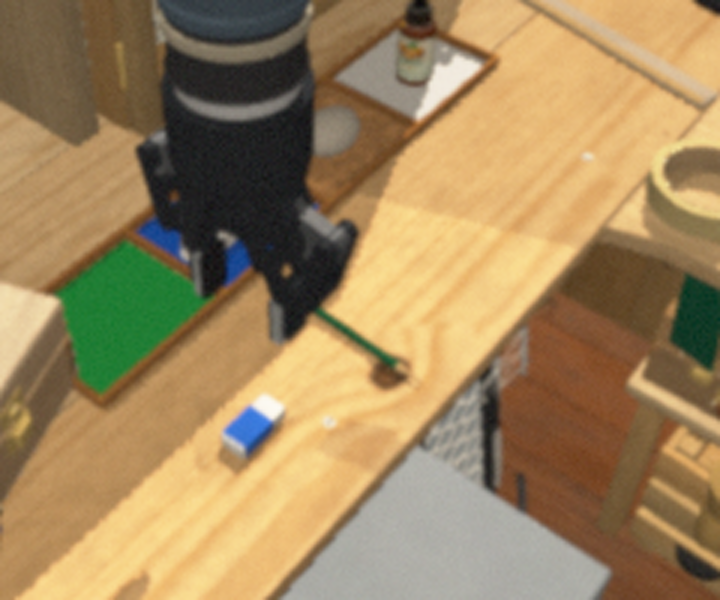

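The stone rests in the cork bay (crop 335,130), and the eraser (252,427) and pencil are untouched.

```bash
python3 -m pendant '[[0,0,0,0,-0.001,0.05,0.05],[0,0,0,0,-0.001,0.09,0.05],[0,0,0,0,-0.001,0.105,0.05],[0,0,0,0,-0.001,0.11,0.05],[0,0,0,0,-0.001,0.111,0.05],[0,0,0,0,-0.001,0.111,0.05],[0,0,0,0,-0.001,0.111,0.05]]'; python3 -m pendant '[[0,0,0,0,0,0.001,0.04],[0,0,0,0,0,0.001,0.03],[0,0,0,0,0,0.001,0.015],[0,0,0,0,0,0.001,0.015],[0,0,0,0,0,0.001,0.015],[0,0,0,0,0,0.001,0.015]]' 20; python3 go.py 0.597 0.088 0.1 0
```

```text
t: 30.45
position: [0.455, 0.1074, 0.0136]
tcp_rot: [[-0.026, 1.0, 0.002], [1.0, 0.026, 0.0], [0.0, 0.002, -1.0]]
ft_force: [-0.2, -0.6, -0.3]
width: 0.0503
finger_force: 0.0
t: 31.2
position: [0.454, 0.1073, 0.0114]
tcp_rot: [[-0.026, 1.0, 0.0], [1.0, 0.026, 0.0], [0.0, 0.0, -1.0]]
ft_force: [-0.2, 0.3, 1.5]
width: 0.0203
finger_force: 22.6
rot [ 0.    -0.     0.026] d [-0.023   0.1425 -0.0885] rows 2.7 w 0.0203 t 31.2
```

```bash
python3 -m pendant '[[0,0,0,0,0,-0.03,0.015],[0,0,0,0,0,-0.08,0.015],[0,0,0.026,-0.005,0.03,-0.09,0.015],[0,0,0.026,-0.015,0.09,-0.09,0.015],[0,0,0.026,-0.023,0.142,-0.09,0.015],[0,0,0.026,-0.023,0.142,-0.09,0.015],[0,0,0.026,-0.023,0.142,-0.09,0.015],[0,0,0.026,-0.023,0.142,-0.09,0.015]]'; python3 go.py 0.597 0.088 0.012 0
```

```text
t: 32.2
position: [0.5953, 0.0883, 0.1017]
tcp_rot: [[-0.001, 1.0, -0.0], [1.0, 0.001, 0.0], [0.0, -0.0, -1.0]]
ft_force: [-0.9, 0.1, -0.7]
width: 0.0197
finger_force: 22.4
rot [-0.    -0.     0.001] d [-0.0003  0.0018  0.0897] rows 1.4 w 0.0197 t 32.2
```

```bash
python3 -m pendant '[[0,0,0,0,0.001,0.04,0.015],[0,0,0,0,0.001,0.07,0.015],[0,0,0,0,0.001,0.083,0.015],[0,0,0,0,0.001,0.087,0.015],[0,0,0,0,0.001,0.088,0.015],[0,0,0,0,0.001,0.089,0.015],[0,0,0,0,0.001,0.089,0.015],[0,0,0,0,0.001,0.089,0.015]]'; python3 go.py 0.597 0.088 0.0114 0
```

```text
t: 33.2
position: [0.5978, 0.088, 0.0128]
tcp_rot: [[0.0, 1.0, 0.001], [1.0, -0.0, 0.0], [0.0, 0.001, -1.0]]
ft_force: [-0.7, -0.0, -0.2]
width: 0.02
finger_force: 22.4
rot [ 0.001 -0.    -0.   ] d [ 0.     -0.0008  0.0014] rows 0.0 w 0.02 t 33.2
```

```bash
python3 -m pendant '[[0,0,0,0,0,0.0005,0.015],[0,0,0,0,0,0.001,0.015],[0,0,0,0,0,0.001,0.015]]'; python3 -m pendant '[[0,0,0,0,0,0,0.022],[0,0,0,0,0,0,0.026],[0,0,0,0,0,0,0.032],[0,0,0,0,0,0,0.032],[0,0,0,0,0,-0.03,0.035],[0,0,0,0,0,-0.09,0.05],[0,0,0,0,0,-0.15,0.06],[0,0,0,0,0,-0.15,0.06]]'; python3 go.py 0.33 0.3 0.22 0
```

```text
t: 33.58
position: [0.5975, 0.088, 0.0115]
tcp_rot: [[0.0, 1.0, 0.0], [1.0, -0.0, -0.0], [-0.0, 0.0, -1.0]]
ft_force: [-0.6, 0.2, 1.1]
width: 0.02
finger_force: 22.5
t: 34.58
position: [0.6017, 0.0882, 0.1693]
tcp_rot: [[-0.0, 1.0, 0.014], [1.0, 0.0, 0.001], [0.001, 0.014, -1.0]]
ft_force: [1.2, -0.6, 0.4]
width: 0.0602
finger_force: 0.0
rot [ 0.014 -0.001  0.   ] d [ 0.2118 -0.2709 -0.0544] rows 5.6 w 0.0602 t 34.575
```

```bash
python3 -m pendant '[[0,0,0,0,-0.06,-0.06,0.06],[0,0,0,0,-0.2,-0.06,0.06],[0,0,0,0,-0.2,-0.06,0.06],[0,0,0,0.2,-0.3,-0.06,0.06],[0,0,0,0.2,-0.3,-0.06,0.06],[0,0,0,0.2,-0.3,-0.06,0.06],[0,0,0,0.2,-0.3,-0.06,0.06],[0,0,0,0.2,-0.3,-0.06,0.06]]'; python3 -m pendant '[[0,0,0,0.05,0,0,0.06],[0,0,0,0.1,-0.06,0,0.06],[0,0,0,0.2,-0.17,0,0.06],[0,0,0,0.2,-0.17,0,0.06],[0,0,0,0.2,-0.17,0,0.06],[0,0,0,0.2,-0.17,0,0.06],[0,0,0,0.2,-0.17,0,0.06],[0,0,0,0.2,-0.17,0,0.06]]'
python3 - <<'E'
from h import *
a=cv2.cvtColor(grab_frame('top'),cv2.COLOR_RGB2BGR);cv2.imwrite('pics/topz.png',a);b=cv2.cvtColor(grab_frame('scene'),cv2.COLOR_RGB2BGR);cv2.imwrite('pics/scz.png',b)
cv2.imwrite('pics/z.png',np.vstack([cv2.resize(a[140:262,215:465],(800,390),interpolation=cv2.INTER_CUBIC)[:330],cv2.resize(b[120:280,215:455],(400,267),interpolation=cv2.INTER_CUBIC)[:,np.r_[0:400]].repeat(1,1) if 0 else np.pad(cv2.resize(b[125:275,220:440],(396,270),interpolation=cv2.INTER_CUBIC),((0,0),(202,202),(0,0)))]))
E
```

```text
t: 35.58
position: [0.295, 0.2901, 0.2207]
tcp_rot: [[-0.007, 1.0, -0.001], [1.0, 0.007, 0.0], [0.0, -0.001, -1.0]]
ft_force: [0.4, -0.8, 0.0]
width: 0.0601
finger_force: 0.0
t: 36.58
position: [0.1289, 0.4871, 0.2211]
tcp_rot: [[0.002, 1.0, 0.0], [1.0, -0.002, -0.001], [-0.001, 0.0, -1.0]]
ft_force: [-0.6, -0.1, 0.9]
width: 0.0602
finger_force: 0.0
```

View pics/z.png

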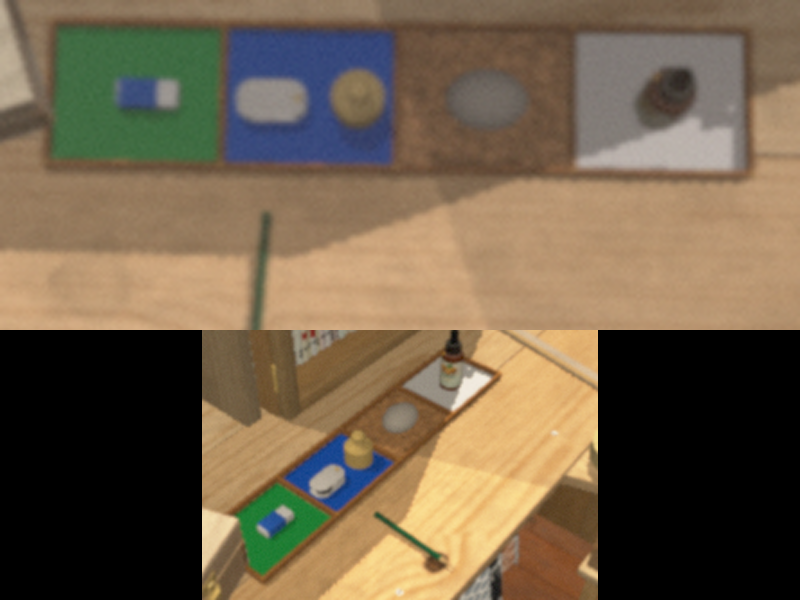

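The final views show everything flat or upright inside its own bay: eraser in green (crop 148,93), loupe (272,100) and weight (357,97) in blue, stone in cork (487,98) and bottle in white (668,95). The pencil has not moved, so I hand in.

```bash
python3 -c "
from plant import ctrl
print(ctrl.finish_job())"
```

```text
the job is handed in; nothing more can be done
None
```

I handed the job in at about 37 s: bottle upright in the white bay, weight and loupe side by side in blue, stone in cork, eraser in green, and the pencil not moved. My last pictures confirm all of this, but no verdict came back.

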